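# Unclip the stock box and fill the gap in its row of cartons

## Task

Swing the clip lever on the front of the stock box well out, off the lid, then open the lid and swing it back past upright. Take the loose drink carton from the bench and set it down gently, not dropped, on the box's floor in the gap in the row, in line with the other cartons and with its cap to the front like theirs. Do not upset the cartons in the box or the other things on the bench, and leave the box open.

Things in the scene. Friction and masses are not known exactly. Their poses are not given: they have to be found in the camera images.
- box: Pale plastic clip box, fixed to the bench: tub 180 (x) x 340 (y) x 125 mm tall, walls and floor 4 mm. Origin: centre of its underside; x points from the clip side (front) to the lid hinge (back), z up. Inside, a row of drink cartons stands across the box along y, centred on x = -4 mm, with one gap; behind it (x from +29 mm back) flat fish tins lie 28 mm high above the bench.
- latch (a joint): Clip lever on the middle of the box's front, rad: 0 = closed, upright, its hook over the lid's front lip; grows as its top swings out to the front and down; stop at 1.7. A stiff hinge (about 0.12 N m): it stays where it is left. Until it is swung out (hook clear from about 0.3) the lid cannot be lifted.
- latch_tab (a point): Middle of the inner (lid-side) face of the clip lever's finger tab, 70 mm from the lever's hinge. The tab is a flat plate 44 mm wide (y), 4 mm thick; closed, it stands up from 8 mm above the lid's top to 39 mm above it (this point is 24 mm above the lid's top), with the lid's front 60 mm free behind it up to the carry handle.
- latch_hinge (a point): Clip lever's hinge axis (along the box's y), 4 mm in front of the tub's front face, 88 mm above the bench. The tab's inner face lies in a plane 12.5 mm in front of this axis when closed and turns with the lever.
- lid (a joint): Lid, rad: 0 = shut, grows as it opens upwards and back; 1.57 = upright; stop at 1.85. Stiff hinge (about 0.36 N m, lid 0.28 kg): the lid stays where it is left.
- lid_handle (a point): Middle of the carry handle's bar on the lid: a round bar 12 mm thick, 100 mm long along the box's y, on two end legs, its centre 36 mm above the lid's top (170 mm above the bench when shut) and 125 mm in front of the lid hinge. It turns with the lid.
- lid_hinge (a point): Lid's hinge axis (along the box's y) at the middle of the tub's back rim, 125 mm above the bench; also the underside of the lid.
- lid_edge (a point): Middle of the lid's front lip (the part that the clip hooks), 199 mm from the lid hinge; lid 8 mm thick, 348 mm wide along y.
- carton_mid (a point): The loose drink carton that stands on the bench beside the box: cream with a dark band, 54 (front to back) x 42 (side to side) x 100 mm tall, mass about 0.25 kg, upright. This point is its centre, 50 mm above its base. x points to its back, away from its face, z up. A white screw cap, 22 mm wide and 12 mm high, sits on its top, 13 mm in front of the centre, towards its face.
- carton_face (a point): Centre of the loose carton's face, the 42 mm wide side nearest to its cap: 27 mm in front of its centre.
- row1_mid (a point): Centre (50 mm above the base) of standing carton number 1 of 4 in the box, counted from the box's -y end; like the loose one, 54 (front to back) x 42 (side to side) x 100 mm tall, its cap and face to the box's front. 
- row2_mid (a point): Centre (50 mm above the base) of standing carton number 2 of 4 in the box, counted from the box's -y end; like the loose one, 54 (front to back) x 42 (side to side) x 100 mm tall, its cap and face to the box's front. The gap to fill lies between numbers 2 and 3: 62 mm wide along y, with 55 mm free in front of it and the low fish tins behind it.
- row3_mid (a point): Centre (50 mm above the base) of standing carton number 3 of 4 in the box, counted from the box's -y end; like the loose one, 54 (front to back) x 42 (side to side) x 100 mm tall, its cap and face to the box's front. 
- row4_mid (a point): Centre (50 mm above the base) of standing carton number 4 of 4 in the box, counted from the box's -y end; like the loose one, 54 (front to back) x 42 (side to side) x 100 mm tall, its cap and face to the box's front. 
- tin: Bystander: a food tin, 73 mm wide, 108 mm tall; origin at the centre of its underside. To be left alone.
- fish_tin: Bystander: a low round tin, 84 mm wide, 40 mm tall; origin at the centre of its underside. To be left alone.
- oil: Bystander: an oil bottle, 68 mm wide, 250 mm tall; origin at the centre of its underside. To be left alone.
- jar: Bystander: a jar, 72 mm wide, 110 mm tall; origin at the centre of its underside. To be left alone.
- tape: Bystander: a roll of packing tape lying flat, 104 mm wide, 48 mm tall; origin at the centre of its underside. To be left alone.
Not all that is in view belongs to the job. What is shaped like the part that bears carton_mid but green or pink is not meant.

How it is judged:
On the way, in this order (a step that is already met when the one before it is completed fails the run):
1. the clip lever is swung out by more than 0.6 rad while the lid is still shut (value of joint latch above 0.6 rad and value of joint lid below 0.1 rad), for 0.1 s.
2. the lid is open to more than 1.5 rad (value of joint lid above 1.5 rad), for 0.2 s.
3. the loose carton, still held in the fingers, is in the gap with its base less than 8 mm above the box's floor (set down, not dropped) (horizontal distance between carton_mid and row2_mid below 0.075 m and horizontal distance between carton_mid and row3_mid below 0.075 m and z of carton_mid in the frame of box below 0.062 m and contact force between carton and the fingers above 0.5 N), for 0.05 s.
At the end, for the whole second after the job is handed in: Lever out > 0.6 rad, lid > 1.5 rad; carton at rest on the box floor between cartons 2 and 3 (< 75 mm from both), within 15 mm of the row line, upright within 0.1 rad, turned < 0.2 rad, cap to the front; the other four upright within 0.1 rad, shifted < 20 mm (value of joint latch above 0.6 rad and value of joint lid above 1.5 rad and horizontal distance between carton_mid and row2_mid below 0.075 m and horizontal distance between carton_mid and row3_mid below 0.075 m and x of carton_mid in the frame of box between -0.019 and 0.011 m and x of carton_face in the frame of box below -0.01 m and angle between the x axis of carton_mid and the x axis of box, either way round below 0.2 rad and z of carton_mid in the frame of box below 0.058 m and angle between each of carton_mid, row1_mid, row2_mid, row3_mid, row4_mid's own z axis and vertical below 0.1 rad and linear speed of carton below 0.02 m/s and distance of each of row1_mid, row2_mid, row3_mid, row4_mid from where it was at the start of the episode below 0.02 m); the robot touches nothing.
It fails at once if a bystander on the bench is moved more than 30 mm (distance of any of tin, fish_tin, oil, jar, tape from where it was at the start of the episode above 0.03 m).
It also fails if it takes over 72 s, if anything falls off the work surface, if the arm or the gripper's body presses on something with over 40 N, if the wrist force passes 120 N, or if a joint passes its speed limit or range.

## Robot

A 7-joint arm with a two-finger parallel gripper is mounted at the origin on the work surface. World frame = base frame: x ahead of the robot, y to its left, z up, the work surface at z = 0. Lengths are in m, angles in rad, forces in N, time in s.
With the tool pointing down it reaches from about 0.425 to 0.875 m from the base axis. Payload 8.4 kg.
Tool frame: the origin (TCP) lies between the finger pads; the fingertips stand 22 mm ahead of it and the grasp point (between the pads) lies 3 mm ahead of it; z points along the fingers, y is the direction in which the jaws open and shut (so a half turn about z gives the same grasp; the last joint's range is limited). The gripper opens to 87 mm and grips with 3 to 60 N. Pads are 19 mm wide; open, the fingers measure 117 mm over their backs; the gripper's body (75 mm by 190 mm) begins 51 mm behind the grasp point.
Start: joints at [-1.316, 0.333, 0.04, 1.465, -0.013, 1.343, -0.059], TCP at [0.225, 0.61, 0.245] pointing down, gripper open.
Joint ranges: [-2.58, 2.58], [-0.38, 2.09], [-1.3, 1.39], [0.25, 2.4], [-1.5, 4.64], [0.08, 2.09], [-2.65, 2.65]. Speed limits (rad/s): [2.22, 2.22, 2.79, 2.79, 3.14, 3.14, 3.14].

## Interface

Orientations are given as [roll, pitch, yaw] about the fixed x, y, z axes, in that order (R = Rz(yaw) Ry(pitch) Rx(roll)).
In Python, from station import get_state, capture, camera_params, finish_job gives the robot as it stands.
- The arm moves only by the tool carry_out, never from a script. Its argument "commands" is a list that holds one entry, the list of rows, each a list of 6 numbers: the shift along the tool's x, y, z in m, then the turn, a rotation vector about the tool's x, y, z in degrees. A call has 1 to 8 rows; each row shifts and turns the pose as measured when the row begins, along the tool's axes as they then stand; what a row does not reach is not made up. A row lasts 1/8 s, in which the tool goes at most 62.5 mm and 10.7 degrees, less where a joint would pass 70% of its speed; a pose out of reach is approached as far as the arm can. A call is refused whole if a number of a shift passes 0.0625 or a number of a turn 10.7, either way. A call with a gripper value outside its range is refused whole. "gripper" is the finger opening in m, from 0 to 0.087, set as the call begins (left out, the last holds). The fingers move at their own pace and stop on an object; "force" is the grip in N (left out, the last holds). Time passes only in rows, so rows that do not move let the fingers close. It gives the time, the measured TCP pose, the force and the opening at its end, in the units of the state.
- get_state(): the state, without advancing time (a new reading comes with each control period).
- capture(name): name is "side" or "top"; returns (picture, depth): 420x560x3 uint8, red, green, blue; 420x560 float32, m along the optical axis (not along the pixel's ray), 0 where there is no reading.
- camera_params(name): a dict with "K" (3x3 intrinsics, pixels), "rvec" (rotation vector, rad) and "tvec" (3), from world to camera coordinates, as OpenCV has them. Camera axes: x right, y down, z forward; pixel columns grow to the right and rows downward; lengths in m; the calibration is good to about 2 mm. A picture is of the moment at which its call begins. camera_params takes no time and is no camera call.
- finish_job(): hands the job in, once; it reports no verdict.
The state is a dict: "t": time; "joint_pos": joint angles; "dq": joint speeds; "joint_torque": joint torques, N m; "position": TCP position; "ee_rot": TCP orientation; "ft_force": force on the tool from outside, world axes, zero at the start; "moment": the same for the moment, N m; "finger_gap": opening from 0.0 (shut) to 1.0 (fully open).
Only numpy, scipy, OpenCV 4.12 (cv2) and the standard library are available. Lean on these libraries where they do the work, as an engineer would, in place of code of your own. Each camera call takes 0.05 s, during which the arm holds its last target. There are 200 camera calls.

## Working session

There is one attempt and no reset: what is moved stays moved. The work goes in short steps, Python scripts to look and compute and a tool call to move; the robot and the scene stay as the last step left them, time stands still between calls to the robot, and variables do not carry over. Pictures are saved under pics/ and viewed, about 8 in all and at most 12, crops included, and the job is handed in when it is done.

Besides the shell and the picture viewer there is one more tool, called after "Request:" as name(argument=value, ...), one argument or row to a line, values as JSON. carry_out: Moves the arm, as the interface text tells. Its arguments: {"type":"object","properties":{"commands":{"type":"array"},"gripper":{"type":"number"},"force":{"type":"number"}},"required":["commands"]}

```bash
mkdir -p pics; ls
cat > h.py <<'E'
import numpy as np, cv2
from station import get_state, capture, camera_params, finish_job
from scipy.spatial.transform import Rotation as Rn
def cam(n):
    p=camera_params(n);R=cv2.Rodrigues(np.array(p["rvec"],float))[0];return np.array(p["K"]),R,np.array(p["tvec"]).ravel()
def cloud(n,d):
    K,R,t=cam(n);v,u=np.mgrid[:d.shape[0],:d.shape[1]]
    c=np.stack([(u-K[0,2])/K[0,0]*d,(v-K[1,2])/K[1,1]*d,d],-1);w=(c-t)@R;w[d==0]=np.nan;return w
def plane(n,u,v,z):
    K,R,t=cam(n);r=R.T@np.linalg.solve(K,[u,v,1]);o=-R.T@t;return o+r*(z-o[2])/r[2]
def proj(n,P):
    K,R,t=cam(n);c=K@(R@np.array(P)+t);return c[:2]/c[2]
E
python3 - <<'E'
from h import *
print(get_state())
ims=[]
for n in("top","side"):
    a,d=capture(n);np.savez(n+"0.npz",a=a,d=d);cv2.imwrite(f"pics/{n}0.png",a[...,::-1])
    K,R,t=cam(n);print(n,-R.T@t,K[0,0])
E
```

```text
pics
{'t': 0.0, 'joint_pos': array([-1.31616575,  0.33387388,  0.03986235,  1.46631672, -0.0133761 ,
        1.34329425, -0.05850387]), 'dq': array([-0.00070145,  0.0002317 ,  0.00057842, -0.00111854, -0.00153547,
        0.00021638,  0.00129759]), 'joint_torque': array([ 5.11203216e-04, -6.56325889e+01,  1.33581296e+00, -4.03828633e+01,
       -5.96464612e-02,  4.42000979e-02,  1.30365279e-04]), 'position': array([0.2250917 , 0.60929824, 0.24366078]), 'ee_rot': array([-3.13997106e+00,  1.28565974e-04,  2.78775672e+00]), 'ft_force': array([ 0.28868454, -0.18272325,  0.92170198]), 'moment': array([-0.02777601,  0.00385174, -0.0041359 ]), 'finger_gap': 0.9957868310156649}
top [0.26286283 0.02819647 1.51721296] 485.93235169218815
side [ 0.16833463 -0.80977302  0.96075269] 410.03891871708
```

View pics/top0.png

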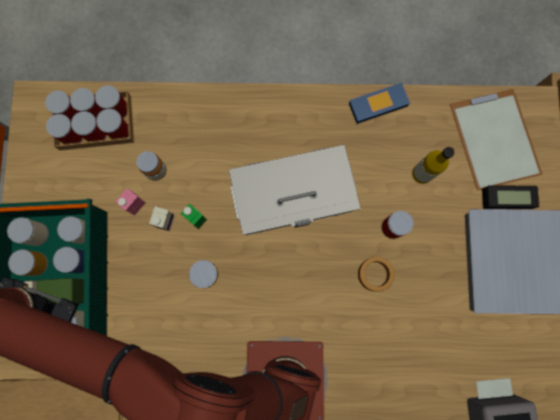

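View pics/side0.png

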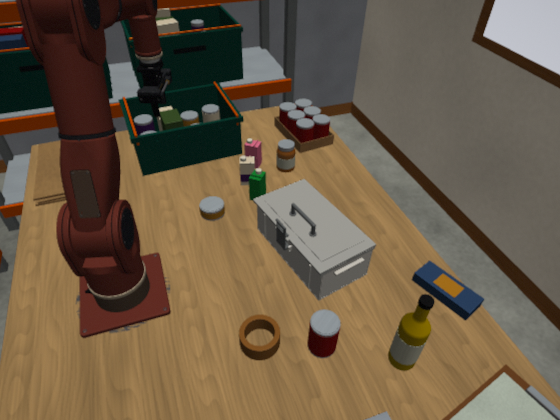

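The top view shows the box at about (295,190) with its front and clip (302,222) towards the robot. Three cartons stand to its left: pink (128,200), cream (160,217) and green (193,215). Cream fits the description. Next I'll measure and confirm it in one crop.

Run:
```python
from h import *
z=np.load("top0.npz");a,d=z["a"],z["d"];w=cloud("top",d)
# lid
m=((w[...,2]>.12)&(w[...,2]<.145)).astype(np.uint8);m[:, :225]=0;m[:,365:]=0;m[:140]=0;m[240:]=0
m=cv2.morphologyEx(m,cv2.MORPH_OPEN,np.ones((3,3)))
c=max(cv2.findContours(m,0,2)[0],key=cv2.contourArea).squeeze()
P=w[c[:,1],c[:,0]];P=P[~np.isnan(P[:,2])]
print("lid z",np.nanmedian(w[...,2][m>0]))
Q=np.array([plane("top",u,v,.133)[:2] for u,v in c],np.float32);r=cv2.minAreaRect(Q);print("lid rect",r,cv2.boxPoints(r))
# tall stuff over lid: handle, tab
for n in("top","side"):
    z=np.load(n+"0.npz");W=cloud(n,z["d"])
    R=(W[...,0]>.3)&(W[...,0]<.8)&(W[...,1]>-.35)&(W[...,1]<.25)
    H=R&(W[...,2]>.150)&(W[...,2]<.2)
    k,l,s,ce=cv2.connectedComponentsWithStats(H.astype(np.uint8))
    for i in range(1,k):
        if s[i,4]>4:
            p=W[l==i];print(n,s[i],p.mean(0),p.min(0),p.max(0))
# objects
for n in("top","side"):
    z=np.load(n+"0.npz");W=cloud(n,z["d"])
    for lo,hi,nm in((.085,.108,"top100"),(.108,.125,"cap")):
        H=(W[...,0]>.3)&(W[...,0]<.75)&(W[...,1]>.18)&(W[...,1]<.6)&(W[...,2]>lo)&(W[...,2]<hi)
        k,l,s,ce=cv2.connectedComponentsWithStats(H.astype(np.uint8))
        for i in range(1,k):
            if s[i,4]>5:p=W[l==i];print(n,nm,s[i],np.round(p.mean(0),3),np.round(np.median(z["a"][l==i],0)))
t=cv2.resize(np.load("top0.npz")["a"][170:260,110:220],None,fx=5,fy=5,interpolation=2)
s=cv2.resize(np.load("side0.npz")["a"][120:220,220:320],None,fx=4.5,fy=4.5,interpolation=2)
cv2.imwrite("pics/c1.png",np.hstack([t[:450,:340],s])[...,::-1]);
```

```text
lid z 0.13449587408570682
lid rect ((0.5574381351470947, -0.023791834712028503), (0.20372706651687622, 0.3474309742450714), 13.101551055908203) [[ 0.4188487   0.12231161]
 [ 0.4976036  -0.21607566]
 [ 0.6960276  -0.16989529]
 [ 0.6172727   0.16849199]]
top [278 191  39  13 172] [ 0.52778432 -0.0293664   0.17315841] [ 0.51202485 -0.0838593   0.15289704] [0.54440757 0.02368208 0.18178902]
top [296 220  16   6  51] [ 0.45429475 -0.04758741  0.17123699] [ 0.44807022 -0.06926869  0.15309875] [ 0.46185265 -0.02710383  0.18011059]
side [291 203  24  30 171] [ 0.52816317 -0.03469579  0.17145596] [ 0.5125876  -0.08560504  0.15006359] [0.54353665 0.02409184 0.18018926]
side [275 218  11  17  86] [ 0.4551535 -0.0499174  0.166452 ] [ 0.44798146 -0.07001921  0.15057635] [ 0.46371974 -0.0249396   0.17952811]
top top100 [ 88 127  10   9  51] [0.739 0.589 0.099] [60. 27. 28.]
top top100 [ 99 127  22   8  86] [0.742 0.532 0.101] [81. 72. 74.]
top top100 [140 153  21  22 123] [0.635 0.402 0.099] [94. 83. 76.]
top top100 [137 155   6   6  12] [0.655 0.438 0.107] [129. 134. 140.]
top top100 [144 162   5
[... 1173 characters left out ...]
96] [ 5. 26. 20.]
side top100 [244 139  17  12 133] [0.529 0.465 0.098] [150.  85.  94.]
side top100 [277 146  18   9  95] [0.636 0.394 0.095] [78. 57. 41.]
side top100 [239 156  15  12 138] [0.477 0.367 0.098] [152. 141. 119.]
side top100 [248 169  17  15 164] [0.484 0.271 0.099] [18. 91. 36.]
side cap [296 120   4   7  13] [0.742 0.539 0.11 ] [130. 136. 139.]
side cap [187 127  54  15 211] [0.403 0.555 0.117] [ 5. 26. 20.]
side cap [247 138   5   4  20] [0.52  0.48  0.113] [178. 166. 142.]
side cap [278 139  16  10 124] [0.644 0.414 0.111] [134. 140. 143.]
side cap [240 155   6   5  24] [0.466 0.379 0.113] [172. 160. 142.]
side cap [255 168   7   5  24] [0.496 0.288 0.113] [176. 162. 144.]
```

View pics/c1.png

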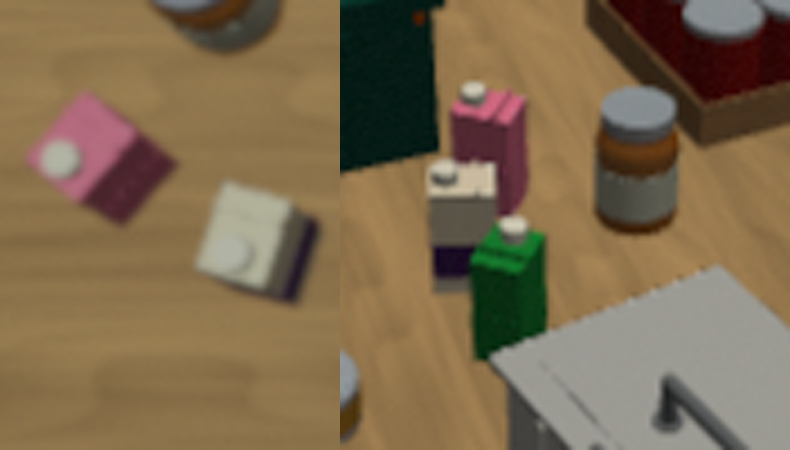

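The crop confirms it. Cream with a dark band, at top-crop (235,240) and original (160,217), is the loose carton, with its cap towards the lower left. Pink and green are the decoys. Now the carton's angle and a move planner.

```bash
cat >> h.py <<'E'
BO=np.array([.563,-.0215]);BY=.2287
def B(x,y,z):
    c,s=np.cos(BY),np.sin(BY);return np.array([BO[0]+c*x-s*y,BO[1]+s*x+c*y,z])
def down(yaw,tilt=0):  # tilt about tool x, rad
    return Rn.from_euler('z',yaw)*Rn.from_euler('x',np.pi)*Rn.from_euler('x',tilt)
def plan(*wps,vmax=.055,wmax=9.5,st=None):
    s=st or get_state();p=np.array(s["position"]);R=Rn.from_euler('xyz',s["ee_rot"])
    for q,Q in wps:
        q=np.array(q);dr=(R.inv()*Q).as_rotvec();n=int(np.ceil(max(np.linalg.norm(q-p)/vmax,np.degrees(np.linalg.norm(dr))/wmax,1)))
        for i in range(n):
            sh=(R.inv()).apply((q-p)/(n-i));tr=(R.inv()*Q).as_rotvec()/(n-i)
            print([round(float(v),3) for v in sh]+[round(float(v),1) for v in np.degrees(tr)])
            p=p+(q-p)/(n-i);R=R*Rn.from_rotvec(tr)
        print('--')
def now():
    s=get_state();print("t",round(s["t"],2),"p",np.round(s["position"],4),"rpy",np.round(s["ee_rot"],3),"F",np.round(s["ft_force"],1),"gap",round(s["finger_gap"]*.087,4))
    d=np.array(s["position"])[:2]-BO;c,si=np.cos(BY),np.sin(BY);print("box xy",np.round([c*d[0]+si*d[1],-si*d[0]+c*d[1]],4),"joints",np.round(s["joint_pos"],2))
E
python3 - <<'E'
from h import *
z=np.load("top0.npz");w=cloud("top",z["d"])
m=(w[...,2]>.09)&(w[...,2]<.125);m=m.astype(np.uint8);m[:,:146]=0;m[:,174:]=0;m[:202]=0;m[233:]=0
c=max(cv2.findContours(m,0,2)[0],key=cv2.contourArea).squeeze()
Q=np.array([plane("top",u,v,.1)[:2] for u,v in c],np.float32);print(cv2.minAreaRect(Q),cv2.boxPoints(cv2.minAreaRect(Q)))
# side: check top-face
zs=np.load("side0.npz");ws=cloud("side",zs["d"])
ms=(ws[...,2]>.094)&(ws[...,2]<.106)&(abs(ws[...,0]-.478)<.045)&(abs(ws[...,1]-.371)<.045)
print(cv2.minAreaRect(ws[ms][:,:2].astype(np.float32)))
mt=(w[...,2]>.094)&(w[...,2]<.106)&(abs(w[...,0]-.478)<.045)&(abs(w[...,1]-.371)<.045)
print(cv2.minAreaRect(w[mt][:,:2].astype(np.float32)))
plan(([.43,.25,.235],down(3.1)),(B(-.078,0,.215),down(BY+np.pi)))
E
```

```text
((0.47721126675605774, 0.37390175461769104), (0.04428544268012047, 0.05419928580522537), 74.24146270751953) [[0.44511658 0.3599511 ]
 [0.49727878 0.34523144]
 [0.50930595 0.3878524 ]
 [0.45714375 0.40257207]]
((0.4779336750507355, 0.37688809633255005), (0.04807500168681145, 0.05075101554393768), 73.0276870727539)
((0.47782033681869507, 0.3742862641811371), (0.042784206569194794, 0.05423317849636078), 72.93263244628906)
[-0.04, -0.033, 0.001, -0.0, -0.0, -2.2]
[-0.038, -0.035, 0.001, -0.0, -0.0, -2.2]
[-0.037, -0.036, 0.001, -0.0, -0.0, -2.2]
[-0.035, -0.038, 0.001, -0.0, -0.0, -2.2]
[-0.034, -0.039, 0.001, -0.0, -0.0, -2.2]
[-0.032, -0.04, 0.001, -0.0, -0.0, -2.2]
[-0.031, -0.042, 0.001, -0.0, -0.0, -2.2]
[-0.029, -0.043, 0.001, -0.0, -0.0, -2.2]
--
[-0.012, -0.048, 0.003, 0.0, 0.0, -2.6]
[-0.009, -0.048, 0.003, 0.0, 0.0, -2.6]
[-0.007, -0.049, 0.003, 0.0, 0.0, -2.6]
[-0.005, -0.049, 0.003, 0.0, 0.0, -2.6]
[-0.003, -0.049, 0.003, 0.0, 0.0, -2.6]
[-0.001, -0.049, 0.003, 0.0, 0.0, -2.6]
--
```

Request:
carry_out(
  commands=[
    [[-0.04,-0.033,0,0,0,-2.2],[-0.038,-0.035,0,0,0,-2.2],[-0.037,-0.036,0,0,0,-2.2],[-0.035,-0.038,0,0,0,-2.2],[-0.034,-0.039,0,0,0,-2.2],[-0.032,-0.04,0,0,0,-2.2],[-0.031,-0.042,0,0,0,-2.2],[-0.029,-0.043,0,0,0,-2.2]],
  ],
  gripper=0,
  force=30,
)

```text
t: 1.1
position: [0.4329, 0.2414, 0.2407]
ee_rot: [-3.137, -0.004, 3.112]
ft_force: [0.8, 0.8, -0.4]
finger_gap: 0.166
```

Run:
```python
from h import *
now();plan((B(-.075,0,.225),down(BY+np.pi)))
```

```text
t 1.1 p [0.4329 0.2414 0.2407] rpy [-3.137 -0.004  3.112] F [ 0.8  0.8 -0.4] gap 0.0145
box xy [-0.0672  0.2855] joints [-0.88  0.02  0.29  1.84 -0.    1.29  0.95]
[-0.011, -0.046, 0.003, -0.0, -0.0, -2.5]
[-0.009, -0.047, 0.003, -0.0, -0.0, -2.5]
[-0.007, -0.047, 0.003, -0.0, -0.0, -2.5]
[-0.005, -0.047, 0.003, -0.0, -0.0, -2.5]
[-0.003, -0.048, 0.003, -0.0, -0.0, -2.5]
[-0.001, -0.048, 0.003, -0.0, -0.0, -2.5]
--
```

Tracking is accurate.

Request:
carry_out(
  commands=[
    [[-0.011,-0.046,0.003,0,0,-2.5],[-0.009,-0.047,0.003,0,0,-2.5],[-0.007,-0.047,0.003,0,0,-2.5],[-0.005,-0.047,0.003,0,0,-2.5],[-0.003,-0.048,0.003,0,0,-2.5],[-0.001,-0.048,0.003,0,0,-2.5],[0,0,0,0,0,0]],
  ],
)

```text
t: 1.98
position: [0.4928, -0.0527, 0.2223]
ee_rot: [-3.138, -0.006, -2.907]
ft_force: [-1.0, -0.0, -0.5]
finger_gap: 0.006
```

Run:
```python
from h import *
now();plan((B(-.075,0,.171),down(BY+np.pi)))
a,d=capture("side");cv2.imwrite("pics/s1.png",cv2.resize(a[130:300,200:380],None,fx=3.3,fy=3.3)[...,::-1])
```

```text
t 1.98 p [ 0.4928 -0.0527  0.2223] rpy [-3.138 -0.006 -2.907] F [-1.  -0.  -0.5] gap 0.0005
box xy [-0.0754 -0.0145] joints [-0.58  0.02  0.61  1.88 -0.    1.25  1.83]
[-0.001, 0.015, 0.051, -0.2, -0.3, 0.3]
--
```

View pics/s1.png

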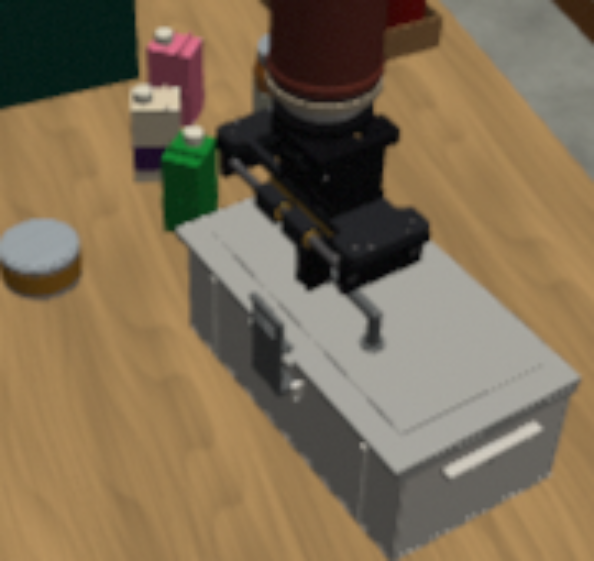

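The gripper stands over the front strip between the tab (265,315) and the handle bar, with the wide body along box y. Going down behind the tab and starting the push.

Request:
carry_out(
  commands=[
    [[-0.001,0.014,0.015,0,0,0],[0,0,0.02,0,0,0],[0,0,0.015,0,0,0],[0.012,0,0,0,0,0],[0.012,0,0,0,0,0],[0.012,0,0,0,0,0],[0.012,0,0,0,0,0]],
  ],
)

```text
t: 2.9
position: [0.4402, -0.0406, 0.1693]
ee_rot: [-3.14, -0.005, -2.897]
ft_force: [3.0, 0.2, -1.0]
finger_gap: 0.004
```

Run:
```python
from h import *
now()
```

```text
t 2.9 p [ 0.4402 -0.0406  0.1693] rpy [-3.14  -0.005 -2.897] F [ 3.   0.2 -1. ] gap 0.0003
box xy [-0.1239  0.0092] joints [-0.6  -0.07  0.58  2.06  0.04  1.14  1.77]
```

Request:
carry_out(
  commands=[
    [[0.01,0.008,0.003,0,0,0],[0.006,0,0.01,0,0,0],[0.004,0,0.01,0,0,0],[0.002,0,0.01,0,0,0],[0,0,0.01,0,0,0],[0,0,0.004,0,0,0]],
  ],
)

```text
t: 3.65
position: [0.4135, -0.0386, 0.1193]
ee_rot: [-3.141, -0.006, -2.898]
ft_force: [-1.0, -0.5, 2.0]
finger_gap: 0.007
```

Run:
```python
from h import *
now()
```

```text
t 3.65 p [ 0.4135 -0.0386  0.1193] rpy [-3.141 -0.006 -2.898] F [-1.  -0.5  2. ] gap 0.0006
box xy [-0.1494  0.0172] joints [-0.6  -0.06  0.58  2.18  0.04  1.03  1.77]
```

Run:
```python
from h import *
plan((B(-.13,.01,.20),down(3.385)),(B(-.035,0,.245),down(BY+np.pi/2)))
```

```text
[-0.009, -0.004, -0.04, -0.0, -0.2, 0.0]
[-0.01, -0.004, -0.04, -0.0, -0.2, 0.0]
--
[-0.009, -0.001, -0.004, -0.0, -0.0, 9.1]
[-0.01, 0.0, -0.004, -0.0, -0.0, 9.1]
[-0.009, 0.002, -0.004, -0.0, -0.0, 9.1]
[-0.009, 0.003, -0.004, -0.0, -0.0, 9.1]
[-0.008, 0.005, -0.004, -0.0, -0.0, 9.1]
[-0.007, 0.006, -0.004, -0.0, -0.0, 9.1]
[-0.006, 0.007, -0.004, -0.0, -0.0, 9.1]
[-0.005, 0.008, -0.004, -0.0, -0.0, 9.1]
[-0.004, 0.009, -0.004, -0.0, -0.0, 9.1]
[-0.002, 0.009, -0.005, -0.0, -0.0, 9.1]
--
```

Request:
carry_out(
  commands=[
    [[-0.005,-0.004,-0.04,0,0,0],[-0.014,-0.004,-0.045,0,0,0],[-0.009,0,-0.01,0,0,9.1],[-0.01,0,-0.01,0,0,9.1],[-0.009,0.002,-0.01,0,0,9.1],[-0.009,0.003,-0.01,0,0,9.1],[-0.008,0.005,0,0,0,9.1],[-0.007,0.006,0,0,0,9.1]],
  ],
)

```text
t: 4.65
position: [0.4942, -0.0332, 0.2445]
ee_rot: [-3.134, -0.003, 2.403]
ft_force: [-0.2, -0.4, -0.3]
finger_gap: 0.004
```

Request:
carry_out(
  commands=[
    [[-0.006,0.007,0,0,0,9.1],[-0.005,0.008,0,0,0,9.1],[-0.004,0.009,0,0,0,9.1],[-0.002,0.009,0,0,0,9.1],[0,0,0,0,0,0]],
  ],
  gripper=0.06,
)

```text
t: 5.28
position: [0.5347, -0.0283, 0.2416]
ee_rot: [-3.132, 0.005, 1.748]
ft_force: [0.3, 0.1, 0.7]
finger_gap: 0.484
```

Run:
```python
from h import *
now();plan((B(-.035,0,.22),down(BY+np.pi/2)),(B(-.035,0,.174),down(BY+np.pi/2)))
a,d=capture("side");cv2.imwrite("pics/s2.png",cv2.resize(a[130:300,200:380],None,fx=3.3,fy=3.3)[...,::-1])
W=cloud("side",d);m=(W[...,2]>.09)&(W[...,2]<.14);dx=W-np.append(BO,0);c,s=np.cos(BY),np.sin(BY);bx=c*dx[...,0]+s*dx[...,1];by=-s*dx[...,0]+c*dx[...,1]
m&=(bx<-.115)&(bx>-.22)&(abs(by)<.05);print(m.sum(),bx[m].min(),bx[m].max(),W[m][:,2].max())
```

```text
t 5.28 p [ 0.5347 -0.0283  0.2416] rpy [-3.132  0.005  1.748] F [0.3 0.1 0.7] gap 0.0421
box xy [-0.0291 -0.0002] joints [-0.57  0.11  0.58  1.77 -0.05  1.29  0.2 ]
[-0.0, -0.006, 0.022, -0.5, 0.3, -3.0]
--
[-0.0, -0.0, 0.046, 0.0, -0.0, -0.0]
--
175 -0.18286799172486573 -0.14120354502076035 0.10349884719346508
```

View pics/s2.png

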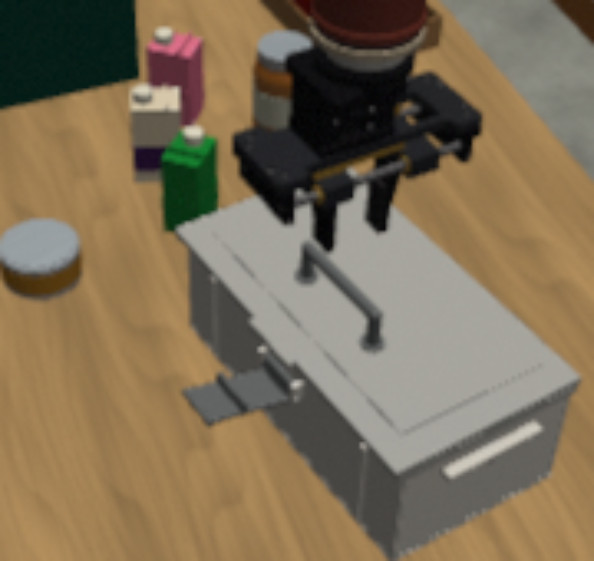

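The lever lies well out at (235,395), about 1.3–1.4 rad, and the lid is still shut. The bar is at (340,285), with the open fingers just behind it. Lowering and gripping.

Request:
carry_out(
  commands=[
    [[0,-0.006,0.02,0,0,-3.0],[0,0,0.025,0,0,0],[0,0,0.02,0,0,0],[0,0,0.002,0,0,0]],
  ],
)

```text
t: 5.82
position: [0.5269, -0.0302, 0.1729]
ee_rot: [-3.132, 0.004, 1.819]
ft_force: [-0.3, -0.4, 0.9]
finger_gap: 0.691
```

Run:
```python
from h import *
now();plan((B(-.035,0,.173),down(BY+np.pi/2)))
```

```text
t 5.83 p [ 0.5269 -0.0302  0.1729] rpy [-3.132  0.004  1.819] F [-0.3 -0.4  0.9] gap 0.0601
box xy [-0.0371 -0.0003] joints [-0.55  0.15  0.57  1.87 -0.08  1.15  0.3 ]
[0.0, 0.002, -0.0, -0.5, 0.2, 1.1]
--
```

Request:
carry_out(
  commands=[
    [[0,0.002,0,0,0,1.0],[0,0,0,0,0,0],[0,0,0,0,0,0],[0,0,0,0,0,0],[0,0,0,0,0,0]],
  ],
  gripper=0,
  force=15,
)

```text
t: 6.45
position: [0.5302, -0.0297, 0.1755]
ee_rot: [-3.136, 0.004, 1.804]
ft_force: [0.3, 0.1, -0.6]
finger_gap: 0.205
```

Run:
```python
from h import *
now()
s=get_state();p=np.array(s["position"]);d=p[:2]-BO
w=[]
for th in np.arange(.12,1.06,.08):
    a=th+.345;x=.09-.133*np.cos(a);z=.128+.133*np.sin(a);w.append((B(x,0,z),down(BY+np.pi/2,.3*th)))
plan(*w)
```

```text
t 6.45 p [ 0.5302 -0.0297  0.1755] rpy [-3.136  0.004  1.804] F [ 0.3  0.1 -0.6] gap 0.0178
box xy [-0.0338 -0.0005] joints [-0.55  0.15  0.57  1.86 -0.08  1.16  0.28]
[0.0, 0.005, -0.012, 1.7, 0.3, 0.2]
--
[0.0, 0.005, -0.009, 1.4, -0.0, 0.0]
--
[-0.0, 0.005, -0.009, 1.4, -0.0, -0.0]
--
[0.0, 0.006, -0.009, 1.4, 0.0, -0.0]
--
[-0.0, 0.006, -0.009, 1.4, 0.0, -0.0]
--
[-0.0, 0.007, -0.008, 1.4, -0.0, 0.0]
--
[0.0, 0.007, -0.008, 1.4, 0.0, -0.0]
--
[-0.0, 0.008, -0.007, 1.4, -0.0, -0.0]
--
[0.0, 0.008, -0.007, 1.4, -0.0, -0.0]
--
[-0.0, 0.008, -0.006, 1.4, -0.0, 0.0]
--
[0.0, 0.009, -0.006, 1.4, 0.0, -0.0]
--
[-0.0, 0.009, -0.005, 1.4, -0.0, -0.0]
--
```

Request:
carry_out(
  commands=[
    [[0,0,0,0,0,0],[0,0,0,0,0,0],[0,0.004,-0.009,1,0,0],[0,0.005,-0.009,1.4,0,0],[0,0.005,-0.009,1.4,0,0],[0,0.006,-0.009,1.4,0,0]],
  ],
)

```text
t: 7.2
position: [0.5454, -0.0261, 0.2073]
ee_rot: [-3.029, 0.003, 1.802]
ft_force: [-6.9, -2.9, -2.3]
finger_gap: 0.131
```

```bash
cat > lid.py <<'E'
from h import *
now()
s=get_state();p=np.array(s["position"]);d=p[:2]-BO;c,si=np.cos(BY),np.sin(BY);x=c*d[0]+si*d[1]
R=Rn.from_euler('xyz',s["ee_rot"]).as_matrix();g=p+.003*R[:,2]
th0=np.arctan2(g[2]-.125,.09-x)-.345;print("lid est",th0,"r",np.hypot(g[2]-.125,.09-x),"tilt",np.degrees(np.arcsin(-R[:2,2]@[c,si])))
w=[]
for th in np.arange(th0+.1,1.1,.1):
    a=th+.345;al=.35*th;w.append((B(.09-.133*np.cos(a)+.003*np.sin(al),0,.125+.133*np.sin(a)+.003*np.cos(al)),down(BY+np.pi/2,al)))
plan(*w)
E
python3 lid.py
```

```text
t 7.2 p [ 0.5454 -0.0261  0.2073] rpy [-3.029e+00  3.000e-03  1.802e+00] F [-6.9 -2.9 -2.3] gap 0.0114
box xy [-0.0182 -0.0005] joints [-0.54  0.24  0.58  1.71 -0.1   1.34  0.29]
lid est 0.2878933765010647 r 0.1341280762781457 tilt 6.457436415342461
[0.0, 0.009, -0.011, 1.3, 0.2, 0.1]
--
[-0.0, 0.008, -0.011, 2.0, -0.0, 0.0]
--
[0.0, 0.009, -0.01, 2.0, -0.0, -0.0]
--
[-0.0, 0.009, -0.009, 2.0, -0.0, -0.0]
--
[0.0, 0.01, -0.009, 2.0, -0.0, -0.0]
--
[-0.0, 0.011, -0.008, 2.0, -0.0, -0.0]
--
[-0.0, 0.011, -0.007, 2.0, 0.0, -0.0]
--
[0.0, 0.012, -0.007, 2.0, -0.0, 0.0]
--
```

Request:
carry_out(
  commands=[
    [[0,0.007,-0.011,1.5,0,0],[0,0.008,-0.011,2,0,0],[0,0.009,-0.01,2,0,0],[0,0.009,-0.009,2,0,0],[0,0.01,-0.009,2,0,0]],
  ],
)

```text
t: 7.82
position: [0.5878, -0.0164, 0.2474]
ee_rot: [-2.836, 0.0, 1.798]
ft_force: [-10.4, -1.2, 7.9]
finger_gap: 0.127
```

```bash
python3 lid.py
```

```text
t 7.83 p [ 0.5878 -0.0164  0.2474] rpy [-2.836  0.     1.798] F [-10.4  -1.2   7.9] gap 0.011
box xy [ 0.0253 -0.0007] joints [-0.48  0.46  0.57  1.39 -0.15  1.65  0.32]
lid est 0.7295551919827001 r 0.13588881932018948 tilt 17.522649555154146
[0.001, 0.013, -0.007, -0.9, 0.0, -0.1]
--
[-0.0, 0.011, -0.008, 2.0, 0.0, -0.0]
--
[0.0, 0.011, -0.007, 2.0, -0.0, 0.0]
--
```

Request:
carry_out(
  commands=[
    [[0,0.012,-0.005,0.5,0,0],[0,0.012,-0.004,1,0,0],[0,0.012,-0.003,1,0,0],[0,0.012,-0.002,1,0,0]],
  ],
)

```text
t: 8.32
position: [0.6293, -0.009, 0.2586]
ee_rot: [-2.756, -0.001, 1.792]
ft_force: [-9.3, 1.3, 26.2]
finger_gap: 0.135
```

```bash
python3 lid.py
```

```text
t 8.32 p [ 0.6293 -0.009   0.2586] rpy [-2.756e+00 -1.000e-03  1.792e+00] F [-9.3  1.3 26.2] gap 0.0117
box xy [ 0.0674 -0.0029] joints [-0.42  0.61  0.56  1.18 -0.19  1.8   0.33]
lid est 1.0546865296735681 r 0.13280246689618183 tilt 22.0868509685403
```

Request:
carry_out(
  commands=[
    [[0,0,0,0,0,0],[0,0,0,0,0,0],[0,0,-0.012,0,0,0],[0,0,-0.03,0,0,0],[0,0,-0.04,0,0,0]],
  ],
  gripper=0.032,
)

```text
t: 8.95
position: [0.6598, -0.0012, 0.335]
ee_rot: [-2.753, -0.002, 1.793]
ft_force: [0.8, -0.0, 0.2]
finger_gap: 0.366
```

Run:
```python
from h import *
now()
a,d=capture("side");cv2.imwrite("pics/s3.png",cv2.resize(a[60:300,180:400],None,fx=2.4,fy=2.4)[...,::-1])
q=(B(-.1,0,.41),down(BY+np.pi/2))
plan(q,(B(-.1,0,.31),down(BY+np.pi)))
```

```text
t 8.95 p [ 0.6598 -0.0012  0.335 ] rpy [-2.753e+00 -2.000e-03  1.793e+00] F [ 0.8 -0.   0.2] gap 0.0318
box xy [ 0.0989 -0.0022] joints [-0.37  0.68  0.57  0.93 -0.22  1.99  0.33]
[0.0, -0.053, 0.002, -5.5, -0.0, -0.1]
[0.0, -0.053, -0.003, -5.5, -0.0, -0.1]
[0.0, -0.053, -0.008, -5.5, -0.0, -0.1]
[0.0, -0.052, -0.013, -5.5, -0.0, -0.1]
--
[-0.0, -0.0, 0.01, 0.0, 0.0, -9.0]
[-0.0, -0.0, 0.01, 0.0, 0.0, -9.0]
[-0.0, -0.0, 0.01, 0.0, 0.0, -9.0]
[-0.0, -0.0, 0.01, 0.0, 0.0, -9.0]
[-0.0, -0.0, 0.01, 0.0, 0.0, -9.0]
[-0.0, -0.0, 0.01, 0.0, 0.0, -9.0]
[-0.0, -0.0, 0.01, 0.0, 0.0, -9.0]
[-0.0, -0.0, 0.01, 0.0, 0.0, -9.0]
[-0.0, -0.0, 0.01, 0.0, 0.0, -9.0]
[-0.0, -0.0, 0.01, 0.0, 0.0, -9.0]
--
```

View pics/s3.png

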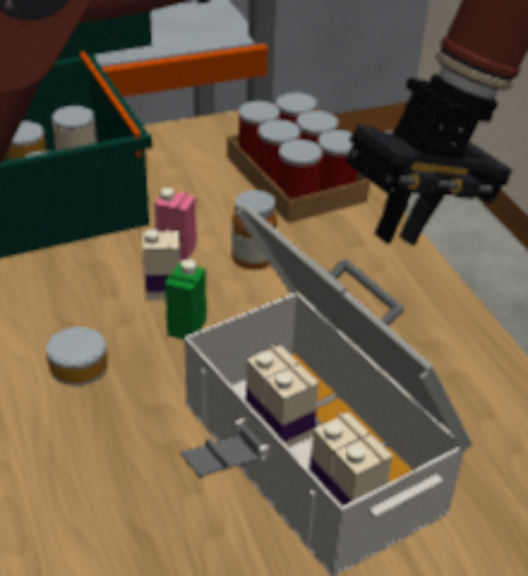

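The lid stays at about 1.05 rad. The box shows cartons in pairs at (280,390) and (350,455), with the gap between them and the tins behind. The gripper is clear of the handle. Next I go round over the lid to the front and push its underside back.

Request:
carry_out(
  commands=[
    [[0,-0.01,-0.05,0,0,0],[0,-0.053,-0.015,-5.5,0,0],[0,-0.053,-0.005,-5.5,0,0],[0,-0.053,-0.003,-5.5,0,0],[0,-0.045,0,-5.5,0,0],[0,0,0,0,0,0]],
  ],
  gripper=0,
)

```text
t: 9.75
position: [0.484, -0.041, 0.4558]
ee_rot: [3.118, 0.003, 1.799]
ft_force: [0.4, 0.5, 0.4]
finger_gap: 0.004
```

Run:
```python
from h import *
now()
Q=down(BY+np.pi/2)
plan((B(-.07,0,.294),Q),(B(-.02,0,.294),Q),(B(.1,0,.294),Q),vmax=.03)
```

```text
t 9.75 p [ 0.484  -0.041   0.4558] rpy [3.118e+00 3.000e-03 1.799e+00] F [0.4 0.5 0.4] gap 0.0003
box xy [-0.0814 -0.0011] joints [-0.38 -0.07  0.35  1.49  0.02  1.69  0.2 ]
[0.0, 0.001, 0.027, 0.2, 0.0, -0.0]
[0.0, 0.001, 0.027, 0.2, 0.0, -0.0]
[0.0, 0.001, 0.027, 0.2, 0.0, -0.0]
[0.0, 0.002, 0.027, 0.2, 0.0, -0.0]
[0.0, 0.002, 0.027, 0.2, 0.0, -0.0]
[0.0, 0.002, 0.027, 0.2, 0.0, -0.0]
--
[0.0, 0.025, 0.0, 0.0, 0.0, 0.0]
[-0.0, 0.025, 0.0, 0.0, 0.0, 0.0]
--
[0.0, 0.03, 0.0, 0.0, 0.0, 0.0]
[0.0, 0.03, 0.0, 0.0, 0.0, 0.0]
[0.0, 0.03, 0.0, 0.0, 0.0, 0.0]
[0.0, 0.03, 0.0, 0.0, 0.0, 0.0]
--
```

Request:
carry_out(
  commands=[
    [[0,0,0.05,0.5,0,0],[0,0.002,0.055,0.5,0,0],[0,0.002,0.055,0,0,0],[0,0.02,0.001,0,0,0],[0,0.02,0,0,0,0],[0,0.02,0,0,0,0],[0,0.02,0,0,0,0]],
  ],
)

```text
t: 10.62
position: [0.5721, -0.0209, 0.2927]
ee_rot: [3.139, 0.002, 1.799]
ft_force: [-4.5, -0.8, 4.2]
finger_gap: 0.003
```

Run:
```python
from h import *
now()
Q=down(BY+np.pi/2)
plan((B(.103,0,.294),Q),vmax=.02)
```

```text
t 10.62 p [ 0.5721 -0.0209  0.2927] rpy [3.139e+00 2.000e-03 1.799e+00] F [-4.5 -0.8  4.2] gap 0.0002
box xy [ 0.009  -0.0014] joints [-0.36  0.15  0.36  1.6  -0.05  1.39  0.23]
[0.0, 0.019, -0.0, 0.0, 0.0, -0.0]
[0.0, 0.019, -0.0, 0.0, 0.0, -0.0]
[0.0, 0.019, -0.0, 0.0, 0.0, -0.0]
[0.0, 0.019, -0.0, 0.0, 0.0, -0.0]
[0.0, 0.019, -0.0, 0.0, 0.0, -0.0]
--
```

Request:
carry_out(
  commands=[
    [[0,0.018,0,0,0,0],[0,0.018,0,0,0,0],[0,0.018,0,0,0,0],[0,0.018,0,0,0,0],[0,0.018,0,0,0,0],[0,0.008,0,0,0,0]],
  ],
)

```text
t: 11.38
position: [0.6742, 0.0031, 0.2903]
ee_rot: [-3.134, 0.003, 1.8]
ft_force: [-2.7, -0.7, -0.5]
finger_gap: 0.005
```

Run:
```python
from h import *
now()
```

```text
t 11.38 p [0.6742 0.0031 0.2903] rpy [-3.134e+00  3.000e-03  1.800e+00] F [-2.7 -0.7 -0.5] gap 0.0004
box xy [ 0.1139 -0.0013] joints [-0.33  0.38  0.36  1.34 -0.13  1.45  0.25]
```

The lid is estimated at 1.83 rad, close to its stop. Moving off to the carton.

Run:
```python
from h import *
plan((B(-.08,0,.27),down(BY+np.pi/2)),([.47,.16,.25],down(1.55)),([.4775,.374,.2],down(1.29)))
```

```text
[0.0, -0.048, 0.005, -0.1, 0.0, 0.0]
[0.0, -0.048, 0.005, -0.1, 0.0, 0.0]
[0.0, -0.048, 0.005, -0.1, 0.0, 0.0]
[0.0, -0.048, 0.005, -0.1, 0.0, 0.0]
--
[0.049, 0.008, 0.005, -0.0, -0.0, 3.6]
[0.05, 0.005, 0.005, -0.0, -0.0, 3.6]
[0.05, 0.001, 0.005, -0.0, -0.0, 3.6]
[0.05, -0.002, 0.005, -0.0, -0.0, 3.6]
--
[0.054, 0.001, 0.012, -0.0, -0.0, 3.7]
[0.053, -0.003, 0.012, -0.0, -0.0, 3.7]
[0.053, -0.006, 0.012, 0.0, -0.0, 3.7]
[0.053, -0.01, 0.013, -0.0, -0.0, 3.7]
--
```

Request:
carry_out(
  commands=[
    [[0,-0.048,0,0,0,0],[0,-0.048,0.003,0,0,0],[0,-0.048,0.008,0,0,0],[0,-0.048,0.01,0,0,0],[0.049,0.008,0.005,0,0,3.6],[0.05,0.005,0.005,0,0,3.6],[0.05,0.001,0.005,0,0,3.6],[0.05,-0.002,0.005,0,0,3.6]],
  ],
)

```text
t: 12.38
position: [0.471, 0.1595, 0.2477]
ee_rot: [-3.135, 0.006, 1.533]
ft_force: [1.7, 1.2, -0.1]
finger_gap: 0.009
```

Request:
carry_out(
  commands=[
    [[0.05,0.001,0.006,0,0,3.7],[0.05,-0.003,0.006,0,0,3.7],[0.05,-0.006,0.006,0,0,3.7],[0.05,-0.01,0.006,0,0,3.7],[0,0,0,0,0,0]],
  ],
  gripper=0.087,
)

```text
t: 13.0
position: [0.4797, 0.3733, 0.2219]
ee_rot: [-3.135, 0.004, 1.271]
ft_force: [0.2, -1.3, -0.0]
finger_gap: 0.49
```

Run:
```python
from h import *
now()
Q=down(1.29)
plan(([.4775,.374,.15],Q),([.4775,.374,.083],Q),vmax=.035)
a,d=capture("side");W=cloud("side",d);dx=W-np.append(BO,0);c,s=np.cos(BY),np.sin(BY);bx=c*dx[...,0]+s*dx[...,1];by=-s*dx[...,0]+c*dx[...,1]
m=(W[...,2]>.15)&(W[...,2]<.34)&(bx>.05)&(bx<.2)&(abs(by)<.16)
f=np.polyfit(W[m][:,2],bx[m],1);print("lid",np.pi/2+np.arctan(f[0]),m.sum(),"bx@.13",np.polyval(f,.13))
m=(W[...,2]>.094)&(W[...,2]<.110)&(abs(bx)<.05)&(abs(by)<.16)
k,l,st,ce=cv2.connectedComponentsWithStats(m.astype(np.uint8))
for i in range(1,k):
    if st[i,4]>15: print(cv2.minAreaRect(np.stack([bx[l==i],by[l==i]],-1).astype(np.float32)),by[l==i].min(),by[l==i].max())
```

```text
t 13.0 p [0.4797 0.3733 0.2219] rpy [-3.135  0.004  1.271] F [ 0.2 -1.3 -0. ] gap 0.0426
box xy [0.0083 0.4034] joints [-0.77  0.27  0.04  1.6  -0.02  1.28 -1.02]
[0.0, -0.001, 0.024, -0.1, 0.1, -0.4]
[0.0, -0.001, 0.024, -0.1, 0.1, -0.4]
[0.0, -0.001, 0.024, -0.1, 0.1, -0.4]
--
[-0.0, -0.0, 0.033, 0.0, -0.0, -0.0]
[-0.0, -0.0, 0.033, 0.0, -0.0, -0.0]
--
lid 1.800494786493181 4739 bx@.13 0.09111371938529714
((-0.004335423931479454, 0.06772275269031525), (0.05622664839029312, 0.0921974703669548), 0.30891847610473633) 0.02173745605764227 0.11387500593807377
((-0.004639981314539909, -0.08043351024389267), (0.054892029613256454, 0.0898042768239975), 0.5466363430023193) -0.1251895150079126 -0.035754455586246445
```

Lid measured at 1.80 rad. The row line comes out at box x = -4.5 mm and the gap centre at box y = -7 mm. Lowering onto the carton.

Request:
carry_out(
  commands=[
    [[0,0,0,0,0,-1.0],[0,-0.001,0.01,0,0,0],[0,-0.001,0.02,0,0,0],[0,0,0.02,0,0,0],[0,0,0.02,0,0,0],[0,0,0,0,0,0]],
  ],
)

```text
t: 13.8
position: [0.4807, 0.365, 0.1501]
ee_rot: [-3.138, 0.005, 1.28]
ft_force: [0.1, 0.2, 0.6]
finger_gap: 1.0
```

Run:
```python
from h import *
now()
Q=down(1.29)
plan(([.4775,.374,.083],Q),vmax=.03)
```

```text
t 13.8 p [0.4807 0.365  0.1501] rpy [-3.138  0.005  1.28 ] F [0.1 0.2 0.6] gap 0.087
box xy [0.0074 0.3951] joints [-0.76  0.31  0.04  1.7  -0.01  1.14 -1.  ]
[0.003, -0.002, 0.022, -0.1, 0.1, -0.2]
[0.003, -0.002, 0.022, -0.1, 0.1, -0.2]
[0.003, -0.002, 0.022, -0.1, 0.1, -0.2]
--
```

Request:
carry_out(
  commands=[
    [[0.008,-0.003,0.02,0,0,0],[0.001,0,0.024,0,0,0],[0,0,0.022,0,0,0],[0,0,0,0,0,0]],
  ],
)

```text
t: 14.3
position: [0.4808, 0.3756, 0.0823]
ee_rot: [-3.139, 0.002, 1.279]
ft_force: [1.1, -0.5, -0.5]
finger_gap: 1.004
```

Run:
```python
from h import *
now()
Q=down(1.29)
plan(([.4775,.374,.083],Q),vmax=.03)
```

```text
t 14.3 p [0.4808 0.3756 0.0823] rpy [-3.139e+00  2.000e-03  1.279e+00] F [ 1.1 -0.5 -0.5] gap 0.0873
box xy [0.0099 0.4054] joints [-0.76  0.39  0.04  1.74 -0.02  1.02 -1.01]
[-0.002, -0.003, -0.001, -0.1, 0.1, -0.6]
--
```

Closing on it with a 20 N grip.

Request:
carry_out(
  commands=[
    [[-0.002,-0.003,0,0,0,-0.5],[0,0,0,0,0,0],[0,0,0,0,0,0],[0,0,0,0,0,0],[0,0,0,0,0,0]],
  ],
  gripper=0.02,
  force=20,
)

```text
t: 14.92
position: [0.4782, 0.3758, 0.0853]
ee_rot: [-3.141, -0.002, 1.289]
ft_force: [-0.6, 0.4, -3.0]
finger_gap: 0.62
```

Run:
```python
from h import *
now()
```

```text
t 14.93 p [0.4782 0.3758 0.0853] rpy [-3.141e+00 -2.000e-03  1.289e+00] F [-0.6  0.4 -3. ] gap 0.054
box xy [0.0075 0.4062] joints [-0.77  0.38  0.03  1.75 -0.02  1.01 -1.01]
```

Request:
carry_out(
  commands=[
    [[0,0,-0.02,0,0,0],[0,0,-0.05,0,0,0],[0,0,-0.055,0,0,0],[0,0,-0.05,0,0,0]],
  ],
)

```text
t: 15.42
position: [0.4757, 0.3731, 0.2585]
ee_rot: [-3.135, 0.009, 1.289]
ft_force: [0.6, 0.7, -3.4]
finger_gap: 0.621
```

Run:
```python
from h import *
now()
Q=down(BY+np.pi/2)
plan((B(-.065,.15,.265),down(1.6)),(B(-.065,-.007,.255),Q),vmax=.045)
a,d=capture("side");cv2.imwrite("pics/s4.png",cv2.resize(a[60:300,180:400],None,fx=2.4,fy=2.4)[...,::-1])
```

```text
t 15.43 p [0.4757 0.3731 0.2585] rpy [-3.135  0.009  1.289] F [ 0.6  0.7 -3.4] gap 0.054
box xy [0.0044 0.4042] joints [-0.77  0.24  0.04  1.55 -0.01  1.36 -1.01]
[-0.043, 0.011, -0.001, -0.1, 0.1, -3.0]
[-0.043, 0.008, -0.001, -0.1, 0.1, -3.0]
[-0.043, 0.006, -0.001, -0.1, 0.1, -3.0]
[-0.044, 0.004, -0.001, -0.1, 0.1, -3.0]
[-0.044, 0.002, -0.001, -0.1, 0.1, -3.0]
[-0.044, -0.001, -0.001, -0.1, 0.1, -3.0]
--
[-0.038, 0.008, 0.003, 0.0, 0.0, -2.9]
[-0.039, 0.006, 0.003, 0.0, 0.0, -2.9]
[-0.039, 0.004, 0.003, 0.0, 0.0, -2.9]
[-0.039, 0.002, 0.003, 0.0, 0.0, -2.9]
--
```

View pics/s4.png

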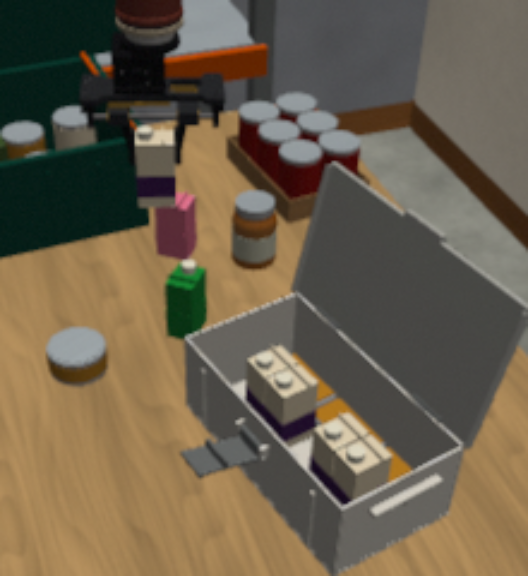

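The carton hangs upright in the fingers at (155,165), cap at the front-left, with 54 mm between the fingers. The lid is back past upright. Carrying it over the box front.

Request:
carry_out(
  commands=[
    [[-0.043,0.011,-0.001,0,0,-3],[-0.043,0.008,-0.001,0,0,-3],[-0.043,0.006,-0.001,0,0,-3],[-0.044,0.004,-0.001,0,0,-3],[-0.044,0.002,-0.001,0,0,-3],[-0.044,-0.001,-0.001,0,0,-3],[-0.038,0.008,0,0,0,-2.9],[-0.039,0.006,0,0,0,-2.9]],
  ],
)

```text
t: 16.48
position: [0.4867, 0.0279, 0.2708]
ee_rot: [-3.14, -0.002, 1.722]
ft_force: [0.1, 0.6, -2.2]
finger_gap: 0.621
```

Request:
carry_out(
  commands=[
    [[-0.039,0.004,0,0,0,-2.9],[-0.039,0.002,0,0,0,-2.9],[0,0,0,0,0,0],[0,0,0,0,0,0]],
  ],
)

```text
t: 16.98
position: [0.5058, -0.0537, 0.2691]
ee_rot: [-3.139, -0.002, 1.822]
ft_force: [-0.6, 0.4, -2.2]
finger_gap: 0.622
```

```bash
cat > pl.py <<'E'
from h import *
import sys
now()
Q=down(BY+np.pi/2)
plan((B(-.008,-.007,float(sys.argv[1])),Q),vmax=.03)
for n in ("top","side"):
    a,d=capture(n);W=cloud(n,d);dx=W-np.append(BO,0);c,s=np.cos(BY),np.sin(BY);bx=c*dx[...,0]+s*dx[...,1];by=-s*dx[...,0]+c*dx[...,1]
    m=(W[...,2]>.094)&(W[...,2]<.110)&(abs(bx)<.05)&(abs(by)<.16)
    k,l,st,ce=cv2.connectedComponentsWithStats(m.astype(np.uint8))
    for i in range(1,k):
        if st[i,4]>40: print(n,st[i,4],[np.round(v,4) for v in cv2.minAreaRect(np.stack([bx[l==i],by[l==i]],-1).astype(np.float32))],np.round([by[l==i].min(),by[l==i].max()],4))
    if len(sys.argv)>2 and n=="side": cv2.imwrite(sys.argv[2],cv2.resize(a[60:300,180:400],None,fx=2.4,fy=2.4)[...,::-1])
E
python3 pl.py .255
```

```text
t 16.98 p [ 0.5058 -0.0537  0.2691] rpy [-3.139e+00 -2.000e-03  1.822e+00] F [-0.6  0.4 -2.2] gap 0.0542
box xy [-0.063  -0.0184] joints [-0.35  0.02  0.38  1.78 -0.01  1.34  0.28]
[0.005, 0.028, 0.007, -0.1, -0.1, 0.6]
[0.005, 0.028, 0.007, -0.1, -0.1, 0.6]
--
top 412 [array([-0.0045,  0.0667]), array([0.0858, 0.0552]), np.float64(89.7044)] [0.0239 0.1097]
side 56 [array([-0.0047,  0.0278]), array([0.0536, 0.0087]), np.float64(0.6174)] [0.0236 0.0324]
side 386 [array([-0.0049, -0.0798]), array([0.0564, 0.0881]), np.float64(0.5775)] [-0.1238 -0.0355]
```

Request:
carry_out(
  commands=[
    [[0.006,0.028,0,0,0,0.8],[0.005,0.026,0,0,0,0.5],[0,0,0,0,0,0],[0,0,0,0,0,0]],
  ],
)

```text
t: 17.58
position: [0.5558, -0.0253, 0.269]
ee_rot: [-3.139, -0.003, 1.804]
ft_force: [0.9, -0.4, -3.0]
finger_gap: 0.615
```

```bash
sed -i 's/-.008,-.007/-.008,-.006/' h.py pl.py; python3 pl.py .2
```

```text
t 17.57 p [ 0.5558 -0.0253  0.269 ] rpy [-3.139e+00 -3.000e-03  1.804e+00] F [ 0.9 -0.4 -3. ] gap 0.0535
box xy [-0.0078 -0.0021] joints [-0.37  0.13  0.37  1.67 -0.05  1.35  0.25]
[-0.001, 0.0, 0.023, -0.1, -0.1, 0.1]
[-0.001, -0.0, 0.023, -0.1, -0.1, 0.1]
[-0.001, -0.0, 0.023, -0.1, -0.1, 0.1]
--
top 328 [array([-0.0046,  0.0727]), array([0.0739, 0.055 ]), np.float64(89.7338)] [0.0356 0.1097]
side 310 [array([-0.0045,  0.0682]), array([0.0902, 0.0566]), np.float64(89.6111)] [0.0231 0.1134]
side 389 [array([-0.0046, -0.0807]), array([0.055 , 0.0891]), np.float64(0.0205)] [-0.1253 -0.0362]
```

Request:
carry_out(
  commands=[
    [[-0.002,0,0.02,0,0,-0.3],[0,0,0.02,0,0,0],[0,0,0,0,0,0]],
  ],
)

```text
t: 18.05
position: [0.555, -0.028, 0.2293]
ee_rot: [-3.141, -0.004, 1.808]
ft_force: [1.4, 0.1, -1.9]
finger_gap: 0.618
```

Run:
```python
from h import *
now();plan((B(-.008,-.004,.13),down(BY+np.pi/2)),vmax=.025)
for n in("side","top"):
    a,d=capture(n);W=cloud(n,d);dx=W-np.append(BO,0);c,s=np.cos(BY),np.sin(BY);bx=c*dx[...,0]+s*dx[...,1];by=-s*dx[...,0]+c*dx[...,1]
    for lo,hi in((.15,.165),(.165,.19)):
        m=(W[...,2]>lo)&(W[...,2]<hi)&(bx>-.055)&(bx<.04)&(abs(by)<.05)
        if m.sum()>5:
            print(n,m.sum(),cv2.minAreaRect(np.stack([bx[m],by[m]],-1).astype(np.float32)),"x",np.percentile(bx[m],[2,98]),"y",np.percentile(by[m],[2,98]))
    if n=="side":cv2.imwrite("pics/s5.png",cv2.resize(a[60:300,180:400],None,fx=2.4,fy=2.4)[...,::-1])
```

```text
t 18.05 p [ 0.555  -0.028   0.2293] rpy [-3.141 -0.004  1.808] F [ 1.4  0.1 -1.9] gap 0.0538
box xy [-0.0093 -0.0045] joints [-0.36  0.15  0.37  1.73 -0.06  1.27  0.26]
[0.0, 0.0, 0.025, -0.0, -0.1, 0.1]
[0.0, 0.0, 0.025, -0.0, -0.1, 0.1]
[0.0, 0.0, 0.025, -0.0, -0.1, 0.1]
[0.0, 0.0, 0.025, -0.0, -0.1, 0.1]
--
side 82 ((-0.018580352887511253, -0.016174694523215294), (0.03118927963078022, 0.0639614537358284), 54.81371307373047) x [-0.03802183  0.01563617] y [-0.02577056  0.01316097]
side 154 ((-0.017973367124795914, -0.016167815774679184), (0.03387291356921196, 0.06704939901828766), 55.59968566894531) x [-0.03779844  0.01689081] y [-0.0256808   0.01580943]
```

View pics/s5.png

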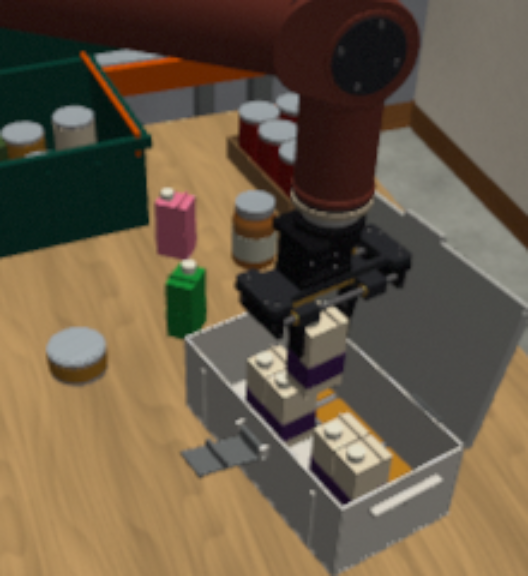

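The carton hangs over the gap, centred at box (-11,-5) mm, with 8 mm or more to each neighbour. Lowering.

Request:
carry_out(
  commands=[
    [[0,0.002,0.025,0,0,0],[0,0,0.025,0,0,0],[0,0,0.025,0,0,0],[0,0,0.015,0,0,0],[0,0,0,0,0,0]],
  ],
)

```text
t: 18.77
position: [0.5617, -0.0273, 0.1449]
ee_rot: [3.13, -0.003, 1.808]
ft_force: [-0.1, -0.6, -2.0]
finger_gap: 0.62
```

Run:
```python
from h import *
now()
```

```text
t 18.77 p [ 0.5617 -0.0273  0.1449] rpy [ 3.130e+00 -3.000e-03  1.808e+00] F [-0.1 -0.6 -2. ] gap 0.0539
box xy [-0.0026 -0.0053] joints [-0.35  0.23  0.36  1.83 -0.1   1.09  0.29]
```

Request:
carry_out(
  commands=[
    [[0,-0.006,0.01,0.5,0,0],[0,0,0.015,0,0,0],[0,0,0.015,0,0,0],[0,0,0,0,0,0]],
  ],
)

```text
t: 19.27
position: [0.5567, -0.0286, 0.1041]
ee_rot: [3.137, -0.002, 1.808]
ft_force: [-0.5, 0.0, -2.5]
finger_gap: 0.622
```

Run:
```python
from h import *
now()
```

```text
t 19.27 p [ 0.5567 -0.0286  0.1041] rpy [ 3.137e+00 -2.000e-03  1.808e+00] F [-0.5  0.  -2.5] gap 0.0541
box xy [-0.0077 -0.0054] joints [-0.34  0.27  0.36  1.87 -0.12  1.01  0.31]
```

Request:
carry_out(
  commands=[
    [[0,0,0.006,0,0,0],[0,0,0.004,0,0,0],[0,0,0.003,0,0,0],[0,0,0.002,0,0,0],[0,0,0,0,0,0]],
  ],
)

```text
t: 19.9
position: [0.5579, -0.0284, 0.0894]
ee_rot: [3.135, -0.002, 1.808]
ft_force: [0.1, -0.2, -2.1]
finger_gap: 0.62
```

Run:
```python
from h import *
now()
```

```text
t 19.9 p [ 0.5579 -0.0284  0.0894] rpy [ 3.135e+00 -2.000e-03  1.808e+00] F [ 0.1 -0.2 -2.1] gap 0.054
box xy [-0.0065 -0.0055] joints [-0.33  0.29  0.36  1.89 -0.12  0.98  0.32]
```

Request:
carry_out(
  commands=[
    [[0,0,0.0015,0,0,0],[0,0,0.0015,0,0,0]],
  ],
)

```text
t: 20.15
position: [0.5583, -0.0281, 0.089]
ee_rot: [3.134, -0.003, 1.808]
ft_force: [-7.9, 1.1, 17.2]
finger_gap: 0.616
```

Request:
carry_out(
  commands=[
    [[0,0,0.0015,0,0,0],[0,0,0.0015,0,0,0]],
  ],
)

```text
t: 20.4
position: [0.5584, -0.0282, 0.089]
ee_rot: [3.134, -0.004, 1.808]
ft_force: [-6.7, 1.3, 15.4]
finger_gap: 0.616
```

Contact came at TCP z 0.089, which is the expected floor height. Releasing and withdrawing straight up.

Request:
carry_out(
  commands=[
    [[0,0,-0.001,0,0,0],[0,0,0,0,0,0],[0,0,0,0,0,0],[0,0,0,0,0,0]],
  ],
  gripper=0.076,
)

```text
t: 20.9
position: [0.5593, -0.0282, 0.0908]
ee_rot: [3.131, -0.004, 1.808]
ft_force: [-0.0, 0.3, -0.0]
finger_gap: 0.862
```

Run:
```python
from h import *
now()
```

```text
t 20.9 p [ 0.5593 -0.0282  0.0908] rpy [ 3.131 -0.004  1.808] F [-0.   0.3 -0. ] gap 0.075
box xy [-0.0051 -0.0057] joints [-0.33  0.29  0.36  1.88 -0.13  0.98  0.32]
```

Request:
carry_out(
  commands=[
    [[0,0,-0.015,0.5,0,0],[0,-0.002,-0.03,0,0,0],[0,-0.004,-0.04,0,0,0],[0,-0.01,-0.05,0,0,0],[0,-0.03,-0.05,0,0,0],[0.03,-0.045,-0.03,0,0,0],[0.055,-0.02,0,0,0,0],[0.055,0,0,0,0,0]],
  ],
)

```text
t: 21.9
position: [0.4154, 0.0798, 0.3127]
ee_rot: [3.14, -0.004, 1.8]
ft_force: [1.4, 0.4, 0.4]
finger_gap: 0.87
```

Request:
carry_out(
  commands=[
    [[0.055,0,0,0,0,0],[0.055,0,0,0,0,0],[0.05,0,0,0,0,0],[0,0,0,0,0,0],[0,0,0,0,0,0]],
  ],
)

```text
t: 22.52
position: [0.3755, 0.2431, 0.3139]
ee_rot: [3.138, -0.005, 1.805]
ft_force: [0.7, -1.4, -0.6]
finger_gap: 0.872
```

```bash
python3 pl.py .3 pics/s6.png
python3 - <<'E'
from h import *
a,d=capture("side");W=cloud("side",d);dx=W-np.append(BO,0);c,s=np.cos(BY),np.sin(BY);bx=c*dx[...,0]+s*dx[...,1];by=-s*dx[...,0]+c*dx[...,1]
m=(W[...,2]>.15)&(W[...,2]<.34)&(bx>.05)&(bx<.2)&(abs(by)<.16)
f=np.polyfit(W[m][:,2],bx[m],1);print("lid",np.pi/2+np.arctan(f[0]))
for n in("top","side"):
    a,d=capture(n);W=cloud(n,d);dx=W-np.append(BO,0);bx=c*dx[...,0]+s*dx[...,1];by=-s*dx[...,0]+c*dx[...,1]
    m=(W[...,2]>.112)&(W[...,2]<.122)&(abs(bx)<.05)&(abs(by)<.16);k,l,st,ce=cv2.connectedComponentsWithStats(m.astype(np.uint8))
    for i in range(1,k):
        if st[i,4]>5:print(n,"cap",bx[l==i].mean().round(4),by[l==i].mean().round(4))
    m=(W[...,2]>.095)&(W[...,2]<.110)&(abs(bx)<.05)&(by>-.031)&(by<.018);print(n,"mid top",m.sum(),np.median(W[m][:,2]),cv2.minAreaRect(np.stack([bx[m],by[m]],-1).astype(np.float32)))
E
```

```text
t 22.52 p [0.3755 0.2431 0.3139] rpy [ 3.138 -0.005  1.805] F [ 0.7 -1.4 -0.6] gap 0.0759
box xy [-0.1226  0.3002] joints [-0.65 -0.11 -0.02  1.82 -0.01  1.43 -0.43]
[-0.028, 0.01, 0.001, 0.0, -0.0, 0.0]
[-0.028, 0.01, 0.001, 0.0, -0.0, 0.0]
[-0.028, 0.01, 0.001, 0.0, -0.0, 0.0]
[-0.028, 0.01, 0.001, 0.0, -0.0, 0.0]
[-0.028, 0.01, 0.001, 0.0, -0.0, 0.0]
[-0.028, 0.01, 0.001, 0.0, -0.0, 0.0]
[-0.028, 0.01, 0.001, 0.0, -0.0, 0.0]
[-0.028, 0.01, 0.001, 0.0, -0.0, 0.0]
[-0.028, 0.01, 0.001, 0.0, -0.0, 0.0]
[-0.028, 0.01, 0.001, 0.0, -0.0, 0.0]
[-0.028, 0.01, 0.001, 0.0, -0.0, 0.0]
--
top 421 [array([-0.004 , -0.0813]), array([0.0864, 0.0553]), np.float64(89.9688)] [-0.1244 -0.0381]
top 210 [array([-0.0065, -0.005 ]), array([0.0551, 0.0413]), np.float64(1.5151)] [-0.0261  0.0158]
top 414 [array([-0.0046,  0.0669]), array([0.0548, 0.086 ]), np.float64(0.4435)] [0.0239 0.1098]
side 885 [array([-0.0055, -0.0048]), array([0.2391, 0.0584]), np.float64(89.9541)] [-0.1244  0.1147]
lid 1.800664136948372
top cap -0.0182 -0.1022
top cap -0.0173 -0.0594
top cap -0.0214 -0.0053
top cap -0.0178 0.0443
top cap -0.0181 0.0891
top mid top 200 0.10391546561676046 ((-0.006818437948822975, -0.005352037027478218), (0.054262805730104446, 0.04186838120222092), 0.7344692349433899)
side cap -0.0178 0.089
side cap -0.0182 0.0443
side cap -0.0202 -0.0061
side cap -0.0184 -0.0586
side cap -0.0187 -0.1033
side mid top 179 0.10518061235979306 ((-0.006359586492180824, -0.005669241771101952), (0.054951515048742294, 0.04709063842892647), 1.678074836730957)
```

View pics/s6.png

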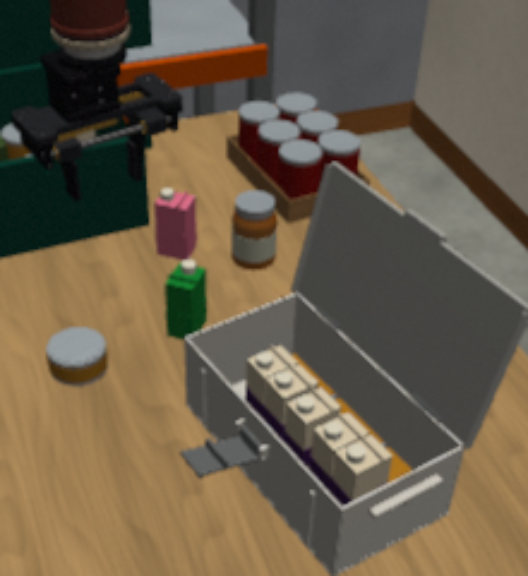

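The carton sits in the row at box (-6.5,-5) mm, turned about 1°, with its cap to the front. Its top is at 104 mm, so it stands on the floor. The lid is at 1.80 rad, the lever is out, and the arm is clear.

```bash
python3 -c "from station import finish_job;print(finish_job())"
```

```text
the job is handed in; nothing more can be done
None
```

I handed the job in at about 23 s of the 72 s. `finish_job` gives no verdict, so what follows rests on my own last checks.

- **Lever and lid:** I swung the clip lever out to roughly 1.3 rad (my estimate from the images). I then lifted the lid by its handle and pushed it back from underneath. The last measurement put the lid at 1.80 rad.
- **Carton:** I gripped the cream carton front to back and lowered it into the gap until the wrist force showed it was on the floor, then let go. It sits at about box (-6.5, -5) mm, about 2 mm off the row line and turned about 1°. Its cap is to the front and its top is at 104 mm, which matches standing on the box floor.
- **Everything else:** The four row cartons measure within about 2 mm of where they were. The jar, fish tin and decoy cartons look unmoved in the last side view. I did not measure the tin, the oil bottle or the tape again; the arm did not work near the oil bottle or the tape. The arm is clear of everything.

No check failed or disagreed. The highest forces I saw at the wrist were about 26 N, near the end of lifting the lid, and about 17 N when the carton touched the floor.

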